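# Hold a spring-latch lock open with its key

### The job

Take the square-bowed key out of the wooden key rack, push it fully home into the upward-facing lock on the test board, wiggling it clockwise and back until the sticky tumbler lets it past, and only then turn it on to its stop, a quarter turn clockwise (seen from above) from rest, which draws the bolt back. The lock springs back, so finish while still gripping the key and holding it turned and fully home; do not let go. Leave the round-bowed key in the rack, and do not disturb the jar, the tape roll and the wood offcut.

Things in the scene. Friction and masses are not known exactly. Their poses are not given: they have to be found in the camera images.
- square_key_grip (a point): Centre of the bow (handle) of the steel key to use: a flat square-cornered plate 36 mm wide (x), 9 mm thick (y), 40 mm tall (z, up, away from the blade); grip it across the 9 mm. The key, about 0.07 kg, is the same either way round (half turn about z). It starts upright in the rack, collar on the rack's top, loose by about 0.1 rad in yaw; draw it straight up.
- square_key_collar (a point): Centre of the underside of that key's round collar (26 mm across), on its axis, 32 mm below the centre of the bow. The collar rests on the rack's top at the start and on the lock's face when the key is fully home.
- square_key_tip (a point): Tip of that key's blade, 66 mm below the bow's centre. The blade is 34 mm long below the collar, 14 mm wide (x), 5 mm thick (y), and over its last 2 mm tapers to 13 x 4 mm. The steel is slippery (friction about 0.3).
- round_key_grip (a point): Centre of the bow of the other steel key, a round disc 40 mm across and 9 mm thick; otherwise alike, but its blade is 20 mm wide and does not fit the lock. It stays in the rack. Axes as for the square key.
- rack: Fixed dark wooden key rack, 60 x 160 x 45 mm (its x, y, z); origin at the centre of its underside. Two blind slots in its top, 80 mm apart along its y, each hold one key upright, the bow's wide side along the rack's y. Which key is at which end varies.
- lock: Fixed lock on its board: plywood 150 mm (x) by 190 mm (y), 15 mm thick, the origin on its underside below the keyway; on it a grey steel case 90 x 90 mm up to 57 mm, and a steel ring 48 mm across up to 60 mm round the brass plug, 30 mm across, level with the ring. A brass bolt shows on its +y side, with a steel keep 82 mm from the keyway, up to 47 mm high.
- keyhole (a point): Mouth of the keyway, 60 mm above the bench; z up, long side along x at rest (this frame does not turn with the plug). It is 15.5 x 6.5 mm. 19 mm down lies a sticky tumbler disc whose slot (15 x 6 mm) starts 22 to 34 degrees clockwise of rest: the blade stops on it, 15 mm short of home, and drops in when rocked to that angle under a light push (5 N; a hard push drags the disc along).
- plug (a joint): Angle of the lock's plug in rad: 0 at rest, grows as it is turned clockwise seen from above, stop at 1.57 (a quarter turn). A spring (0.11 N m at the stop) turns it back; the tumbler adds 0.04 N m of friction. It turns with the blade, which has about 0.1 rad of play in the keyway. Turning it draws the bolt back 18 mm.
- jar: Bystander: screw-top jar of nuts, 68 mm across, 95 mm tall; origin at the centre of its underside.
- tape_roll: Bystander: roll of masking tape lying flat, 98 mm across, 25 mm high; origin at the centre of its underside.
- offcut: Bystander: square wood offcut, 60 x 60 x 20 mm; origin at the centre of its underside.
Not all that is in view belongs to the job. Leave any blue or green look-alike of the part that bears square_key_grip alone.

How it is judged (in metres and radians):
On the way, in this order (a step that is already met when the one before it is completed fails the run):
1. the square-bowed key is drawn clear of the rack (height (world z) of square_key_tip above 0.05 m and contact force between the fingers and square_key above 0.5 N), for 0.1 s.
2. the key is fully home in the lock before it is turned on (plug less than 0.95 rad) (z of square_key_collar in the frame of keyhole between -0.005 and 0.003 m and horizontal distance between square_key_tip and keyhole below 0.004 m and angle between square_key_grip's own z axis and vertical below 0.12 rad and value of joint plug below 0.95 rad), for 0.1 s.
At the end, for the whole second after the job is handed in: Square-bowed key upright (0.12 rad) in the keyway, collar within 3 mm of the lock face, plug turned over 1.3 rad clockwise, fingers still gripping the key; round-bowed key within 20 mm and jar, tape roll and offcut within 40 mm of their starts (z of square_key_collar in the frame of keyhole between -0.005 and 0.003 m and horizontal distance between square_key_tip and keyhole below 0.004 m and angle between square_key_grip's own z axis and vertical below 0.12 rad and value of joint plug above 1.3 rad and contact force between the fingers and square_key above 1 N and angle between the x axis of square_key_grip and the y axis of keyhole, either way round below 0.4 rad and distance of round_key_grip from where it was at the start of the episode below 0.02 m and distance of each of jar, tape_roll, offcut from where it was at the start of the episode below 0.04 m); the arm keeps its last pose, push and grip.
It fails at once if the round-bowed key is pulled out or pushed over (distance of round_key_grip from where it was at the start of the episode above 0.02 m).
It fails at once if the jar is disturbed (moved by more than 40 mm) (distance of jar from where it was at the start of the episode above 0.04 m).
It fails at once if the tape roll is disturbed (moved by more than 40 mm) (distance of tape_roll from where it was at the start of the episode above 0.04 m).
It fails at once if the wood offcut is disturbed (moved by more than 40 mm) (distance of offcut from where it was at the start of the episode above 0.04 m).
It also fails if it takes over 51 s, if anything falls off the work surface, if the arm or the gripper's body presses on something with over 40 N, if the wrist force passes 120 N, or if a joint passes its speed limit or range.

### The arm

A 7-joint arm with a two-finger parallel gripper is mounted at the origin on a cart in front of the work surface, level with it; the furniture and walls round the work are solid. World frame = base frame: x ahead of the robot, y to its left, z up, the work surface at z = 0. Lengths are in mm, angles in degrees, forces in N, time in s.
With the tool pointing down it reaches from about 400 to 875 mm from the base axis. Payload 19.3 kg.
Tool frame: the origin (TCP) lies at the very end of the fingers, on their centre line; the grasp point (between the pads) lies 19 mm behind it (manip.tcp_to_grasp is the distance from the TCP to the grasp point, in mm); z points along the fingers, y is the line along which they close (so a half turn about z gives the same grasp; the last joint's range is limited). The gripper opens to 85 mm and grips with 20 to 120 N. Pads are 22 mm wide; open, the fingers measure 114 mm over their backs; the gripper's body (76 mm by 85 mm) begins 54 mm behind the grasp point. The pads swing forward as they close: fully open they stand 13 mm farther back than shut.
Start: joints at [-75.642, 29.874, -2.08, 91.645, 1.215, 58.505, -6.463], TCP at [197.097, 593.1, 231.291] pointing down, gripper open.
Joint ranges: [-166.77, 166.77], [-17.47, 122.26], [-85.68, 81.53], [9.62, 139.38], [-72.42, 252.41], [9.2, 110.78], [-144.41, 144.41]. Speed limits (degrees/s): [108.29, 108.29, 136.94, 136.94, 172.46, 172.46, 172.46].

### API

Orientations are given as a 3x3 rotation matrix whose columns are the frame's x, y, z axes.
In Python, from station import manip gives the robot as it stands.
- The arm moves only by the tool apply_moves, never from a script. Its argument "targets" is a list of rows, each a list of 7 numbers: the closure, from -1 (fully open) to 1 (shut), so that 0 is half open, then the shift along the tool's x, y, z in cm, then the turn, a rotation vector about the tool's x, y, z in degrees. In form: [[claw, dx, dy, dz, ax, ay, az], ...]. A call has 1 to 5 rows; each row shifts and turns the commanded pose from where the row before left it, along the tool's axes as they then stand; what a row does not reach is not made up. A row lasts 1/10 s, in which the tool goes at most 50 mm and 8.59 degrees, less where a joint would pass 70% of its speed; a pose out of reach is approached as far as the arm can. A call with a gripper value outside its range is refused whole. The fingers move at their own pace and stop on an object; "force" is the grip in N (left out, the last holds). Time passes only in rows, so rows that do not move let the fingers close. It gives the time, the measured TCP pose, the force, the opening and the grip force at its end, in the units of the state.
- manip.observe(): the state, without advancing time (a new reading comes with each control period).
- manip.grab_frame(name): name is "scene" or "side" or "wrist"; returns a dict with "frame" (400x640x3 uint8, red, green, blue), "camera_matrix" (3x3 intrinsics, pixels), "dist_coeffs" ([k1, k2, p1, p2, k3] as OpenCV has them; the pictures are not rectified), "position" and "attitude" of the camera in the world. Camera axes: x right, y down, z forward; pixel columns grow to the right and rows downward; lengths in mm; the calibration is good to about 2 mm. A picture is of the moment at which its call begins. There is no depth.
- manip.job_done(): hands the job in; it is judged then, once.
The state is a dict: "t": time; "q": joint angles; "dq": joint speeds; "joint_efforts": joint torques, N m; "position": TCP position; "orientation": TCP orientation; "ft_force": force on the tool from outside, world axes, zero at the start; "torque": the same for the moment, N m; "width": finger opening in mm; "grip_force": force on a finger pad.
Only numpy, scipy, OpenCV 4.12 (cv2) and the standard library are available. Lean on these libraries where they do the work, as an engineer would, in place of code of your own. Each camera call takes 0.05 s, during which the arm holds its last target. There are 200 camera calls.

## Working session

There is one attempt and no reset: what is moved stays moved. The work goes in short steps, Python scripts to look and compute and a tool call to move; the robot and the scene stay as the last step left them, time stands still between calls to the robot, and variables do not carry over. Pictures are saved under pics/ and viewed, at most 10 in all, crops included, and the job is handed in when it is done.

Besides the shell and the picture viewer there is one more tool, called after "Call:" as a command line: name --pt "numbers of a row" for each row, then --argument value for the rest. apply_moves: Moves the arm, as the interface text tells. Its arguments: {"type":"object","properties":{"targets":{"type":"array"},"force":{"type":"number"}},"required":["targets"]}

```bash
mkdir -p pics; ls; python3 - <<'E'
from station import manip
import cv2, numpy as np
for n in ["scene","side"]:
    f=manip.grab_frame(n)
    cv2.imwrite(f"pics/{n}0.png",f["frame"][:,:,::-1])
    np.savez(f"pics/{n}0.npz",**{k:np.array(v) for k,v in f.items()})
    print(n,np.round(f["camera_matrix"],1).tolist(),f["dist_coeffs"],np.round(f["position"],1),np.round(f["attitude"],3).tolist())
s=manip.observe(); print(s)
E
```

```text
pics
scene [[490.4, 0.0, 314.0], [0.0, 490.4, 204.2], [0.0, 0.0, 1.0]] [-0.06642886  0.          0.          0.          0.        ] [-172.7 1010.4  666.5] [[-0.808, -0.244, 0.536], [-0.589, 0.34, -0.733], [-0.004, -0.908, -0.418]]
side [[386.4, 0.0, 322.3], [0.0, 386.4, 202.2], [0.0, 0.0, 1.0]] [-0.0452494  0.         0.         0.         0.       ] [ 289.3 1048.3  535.3] [[-0.964, -0.109, 0.241], [-0.264, 0.363, -0.893], [0.01, -0.925, -0.379]]
{'t': 0.1, 'q': array([-75.64329466,  29.90577981,  -2.08288044,  91.67077201,
         1.21428859,  58.50405125,  -6.46414301]), 'dq': array([-0.05636587, -0.05101592,  0.01583477, -0.06427722, -0.05420063,
       -0.06788549, -0.09920074]), 'joint_efforts': array([ 2.43767201e-03, -9.28484201e+01,  1.98363684e+00, -3.70534515e+01,
        1.81126624e-02,  5.35601430e-03,  4.62001151e-05]), 'position': array([196.98219865, 592.82589088, 230.78096768]), 'orientation': array([[-9.48988375e-01,  3.15310943e-01, -2.71698826e-04],
       [ 3.15311056e-01,  9.48987865e-01, -9.85479311e-04],
       [-5.28935225e-05, -1.02087805e-03, -9.99999478e-01]]), 'ft_force': array([-0.36182017,  0.21335436, -0.02251129]), 'torque': array([ 0.03136024, -0.03148087, -0.02928712]), 'grip_force': 0.0, 'width': 85.31194850734767}
```

View pics/scene0.png

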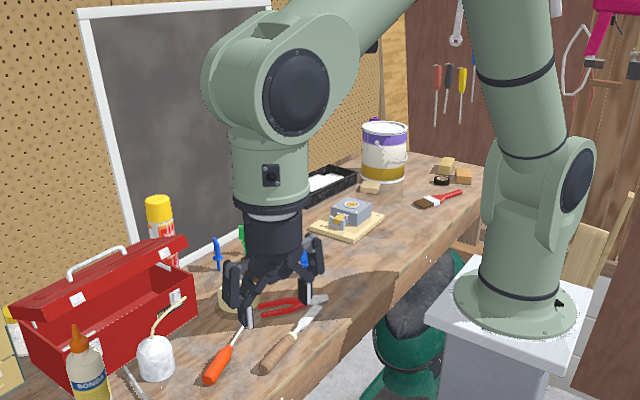

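View pics/side0.png

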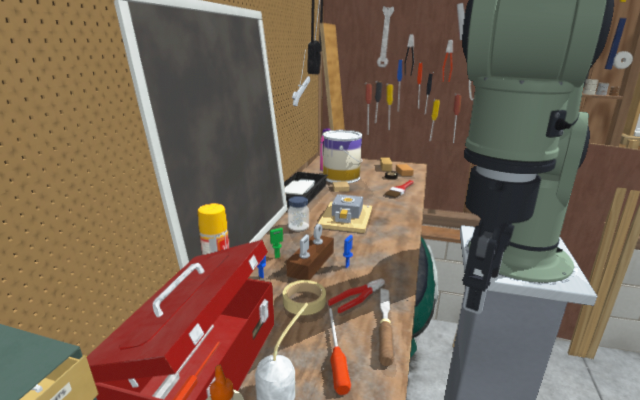

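Scene: the arm hides the rack; the lock is at about (350,212). Side: rack at (311,258), with two steel keys in it at (305,245) and (318,233). The blue items at (348,248) and (262,268) and the green one at (277,240) are look-alikes to leave alone. Lock at (347,210), jar at (298,213), tape at (303,296). I'll enlarge the rack to tell the two keys apart.

```bash
cat > h.py <<'E'
import cv2, numpy as np
def load(n):
    return dict(np.load(f"pics/{n}.npz"))
def grab(n,tag):
    from station import manip
    f={k:np.array(v) for k,v in manip.grab_frame(n).items()}
    cv2.imwrite(f"pics/{tag}.png",f["frame"][:,:,::-1]); np.savez(f"pics/{tag}.npz",**f); return f
def ray(f,uv):
    p=cv2.undistortPoints(np.array(uv,float).reshape(-1,1,2),f["camera_matrix"],f["dist_coeffs"]).reshape(-1,2)
    d=np.c_[p,np.ones(len(p))]@f["attitude"].T
    return f["position"],d
def plane(f,uv,z):
    o,d=ray(f,uv); return o+d*((z-o[2])/d[:,2:3])
def proj(f,P):
    R=f["attitude"].T; r,_=cv2.Rodrigues(R)
    return cv2.projectPoints(np.array(P,float).reshape(-1,3),r,-R@f["position"],f["camera_matrix"],f["dist_coeffs"])[0].reshape(-1,2)
def crop(f,x0,y0,w,h,s,tag):
    im=cv2.resize(f["frame"][y0:y0+h,x0:x0+w,::-1],None,fx=s,fy=s,interpolation=cv2.INTER_CUBIC); cv2.imwrite(f"pics/{tag}.png",im)
E
python3 - <<'E'
from h import *
crop(load("side0"),250,180,133,100,6,"crop1")
E
```

```text
(no output)
```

View pics/crop1.png

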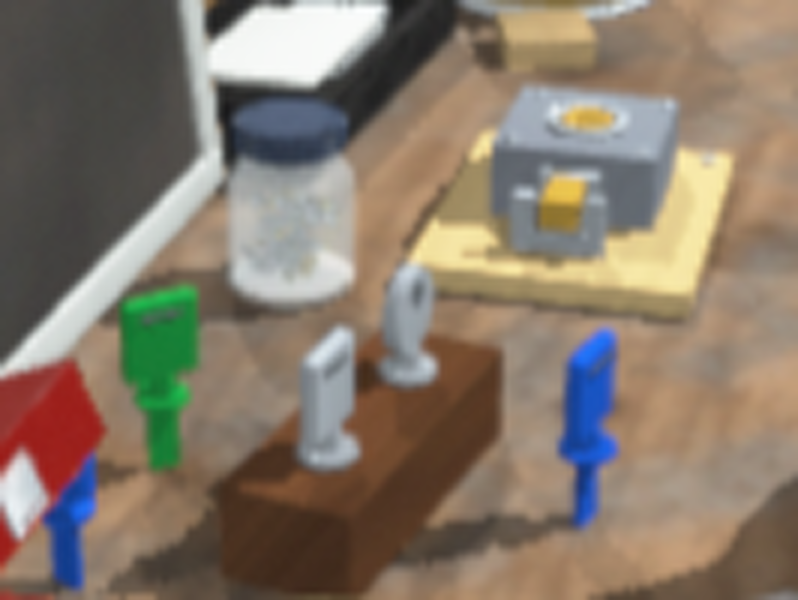

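The crop shows the square-cornered bow at crop (328,380), which is side pixel (305,243): the near key. The round bow is the far key at (408,320), which is (318,233). The steel square one in the rack matches the description. The blue and green ones stand loose on the bench. Next I measure rough positions.

```bash
python3 - <<'E'
from h import *
f=load("side0")
c=lambda *p:[(250+x/6-.5+.5/6,180+y/6-.5+.5/6) for x,y in p]
def P(n,pts,z): print(n,np.round(plane(f,c(*pts),z)).tolist())
P("rack top L,front,rightback",[(218,485),(355,515),(502,348)],45)
P("collars sq, rd",[(329,450),(410,368)],48)
P("bow top sq (86+..)",[(345,328)],117)
P("plug",[(589,118)],60)
P("ring l,r",[(546,118),(632,118)],60)
P("case top corners",[(522,88),(678,98),(655,175),(495,162)],57)
P("board corners",[(735,152),(685,310),(410,260)],15)
P("blue base, green base, jar base",[(582,525),(162,465),(292,290)],0)
P("blue2",[(68,585)],0)
E
```

```text
rack top L,front,rightback [[587.0, 281.0, 45.0], [526.0, 287.0, 45.0], [504.0, 131.0, 45.0]]
collars sq, rd [[550.0, 246.0, 48.0], [538.0, 167.0, 48.0]]
bow top sq (86+..) [[537.0, 267.0, 117.0]]
plug [[517.0, -121.0, 60.0]]
ring l,r [[540.0, -114.0, 60.0], [494.0, -128.0, 60.0]]
case top corners [[565.0, -162.0, 57.0], [476.0, -173.0, 57.0], [469.0, -59.0, 57.0], [554.0, -52.0, 57.0]]
board corners [[446.0, -204.0, 15.0], [439.0, 9.0, 15.0], [588.0, -8.0, 15.0]]
blue base, green base, jar base [[451.0, 198.0, 0.0], [644.0, 201.0, 0.0], [645.0, 14.0, 0.0]]
blue2 [[646.0, 303.0, 0.0]]
```

```bash
cat > go.py <<'E'
import sys, numpy as np
from station import manip
from scipy.spatial.transform import Rotation as Ro
def plan(x,y,z,yaw,n,start=None,pr=True):
    """rows (tool dx,dy,dz cm; ax,ay,az deg) to reach TCP xyz (mm), tool y axis at yaw (deg), z down"""
    s=manip.observe(); p=np.array(s["position"]); R=np.array(s["orientation"])
    th=np.radians(yaw); yv=np.array([np.cos(th),np.sin(th),0]); zv=np.array([0,0,-1.]); T=np.c_[np.cross(yv,zv),yv,zv]
    rv=Ro.from_matrix(R.T@T).as_rotvec()/n; d=(np.array([x,y,z])-p)/n
    for i in range(n):
        print([*np.round(R.T@d/10,2).tolist(),*np.round(np.degrees(rv),2).tolist()]); R=R@Ro.from_rotvec(rv).as_matrix()
def st():
    s=manip.observe(); R=s["orientation"]
    print("t",round(s["t"],2),"p",np.round(s["position"],1),"yaw_y %.1f"%np.degrees(np.arctan2(R[1,1],R[0,1])),"z",np.round(R[:,2],3),"F",np.round(s["ft_force"],1),"Mz",np.round(s["torque"],2),"w %.1f g %.1f"%(s["width"],s["grip_force"]),"q",np.round(s["q"]))
if __name__=="__main__":
    st()
    if len(sys.argv)>5: plan(*map(float,sys.argv[1:5]),int(sys.argv[5]))
E
python3 go.py 545 200 260 -8.6 12
```

```text
t 0.1 p [197.  592.8 230.8] yaw_y 71.6 z [-0.    -0.001 -1.   ] F [-0.4  0.2 -0. ] Mz [ 0.03 -0.03 -0.03] w 85.3 g 0.0 q [-76.  30.  -2.  92.   1.  59.  -6.]
[-3.78, -2.19, -0.24, -0.0, 0.0, 6.69]
[-4.01, -1.74, -0.24, -0.0, 0.0, 6.69]
[-4.19, -1.26, -0.24, -0.0, 0.0, 6.69]
[-4.31, -0.76, -0.24, -0.0, 0.0, 6.69]
[-4.37, -0.26, -0.24, -0.0, 0.0, 6.69]
[-4.37, 0.25, -0.24, -0.0, 0.0, 6.69]
[-4.31, 0.76, -0.24, -0.0, 0.0, 6.69]
[-4.19, 1.26, -0.24, -0.0, 0.0, 6.69]
[-4.01, 1.74, -0.24, -0.0, 0.0, 6.69]
[-3.78, 2.19, -0.24, -0.0, 0.0, 6.69]
[-3.5, 2.62, -0.24, -0.0, 0.0, 6.69]
[-3.17, 3.01, -0.24, -0.0, 0.0, 6.69]
```

Call:
apply_moves --pt "-1 -3.8 -2.2 -0.2 0 0 6.7" --pt "-1 -4.0 -1.7 -0.2 0 0 6.7" --pt "-1 -4.2 -1.3 -0.2 0 0 6.7" --pt "-1 -4.3 -0.8 -0.2 0 0 6.7" --pt "-1 -4.4 -0.3 -0.2 0 0 6.7"

```text
t: 0.6
position: [342.5, 426.8, 241.3]
orientation: [[-0.614, 0.79, -0.0], [0.79, 0.614, -0.0], [-0.0, -0.0, -1.0]]
ft_force: [0.7, 0.2, -0.2]
width: 85.3
grip_force: 0.0
```

Call:
apply_moves --pt "-1 -4.4 0.3 -0.2 0 0 6.7" --pt "-1 -4.3 0.8 -0.2 0 0 6.7" --pt "-1 -4.2 1.3 -0.2 0 0 6.7" --pt "-1 -4.0 1.7 -0.2 0 0 6.7" --pt "-1 -3.8 2.2 -0.2 0 0 6.7"

```text
t: 1.1
position: [488.2, 263.1, 251.3]
orientation: [[-0.076, 0.997, -0.0], [0.997, 0.076, -0.0], [-0.0, -0.0, -1.0]]
ft_force: [0.1, 0.2, -0.5]
width: 85.6
grip_force: 0.0
```

Call:
apply_moves --pt "-1 -3.5 2.6 -0.2 0 0 6.7" --pt "-1 -3.2 3.0 -0.2 0 0 6.7" --pt "-1 0 0 0 0 0 0" --pt "-1 0 0 0 0 0 0"

```text
t: 1.5
position: [545.1, 198.0, 254.9]
orientation: [[0.154, 0.988, -0.001], [0.988, -0.154, -0.0], [-0.001, -0.0, -1.0]]
ft_force: [0.1, 0.6, -0.8]
width: 85.3
grip_force: 0.0
```

```bash
python3 - <<'E'
from h import *
import go; go.st()
w=grab("wrist","wrist1"); s=grab("side","side1"); c=grab("scene","scene1")
print(np.round(w["camera_matrix"],1).tolist(),w["position"],np.round(w["attitude"],2).tolist())
E
```

```text
t 1.5 p [545.1 198.  254.9] yaw_y -8.9 z [-0.001 -0.    -1.   ] F [ 0.1  0.6 -0.8] Mz [0.02 0.03 0.02] w 85.3 g 0.0 q [-42.  26.  23.  98. -12.  58. -24.]
[[335.6, 0.0, 318.3], [0.0, 335.6, 198.1], [0.0, 0.0, 1.0]] [555.63305274 266.74616799 397.26540497] [[0.99, -0.15, -0.04], [-0.15, -0.95, -0.27], [-0.0, 0.28, -0.96]]
```

View pics/wrist1.png

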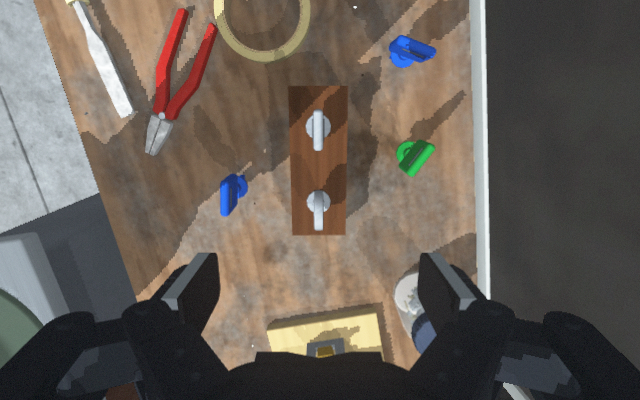

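The wrist view shows the rack at (318,160), the square key at (318,130) (the end near the tape roll, as in the side view) and the round key at (318,208). Blue and green decoys are at (233,193), (412,50) and (414,157). Next I measure the key's mask.

```bash
python3 - <<'E'
from h import *
f=load("wrist1"); im=f["frame"]; hsv=cv2.cvtColor(im,cv2.COLOR_RGB2HSV)
m=((hsv[...,1]<60)&(hsv[...,2]>110)).astype(np.uint8); m[:, :290]=0; m[:,350:]=0; m[:85]=0; m[240:]=0
n,l,s,c=cv2.connectedComponentsWithStats(m)
for i in range(1,n):
    if s[i,4]<40: continue
    print(s[i],c[i])
    x0,y0,w,h,_=s[i]
    for r in range(y0,y0+h): 
        k=np.where(l[r]==i)[0]; print(r,k.min(),k.max(),end='; ')
    print()
    ys=[r for r in range(y0,y0+h) if np.ptp(np.where(l[r]==i)[0])>12]
    wid=[(np.where(l[r]==i)[0].min(),np.where(l[r]==i)[0].max(),r) for r in range(y0,y0+h)]
    mx=max(b-a for a,b,_ in wid); rows=[t for t in wid if t[1]-t[0]>=mx]
    cc=np.mean([((a+b)/2,r) for a,b,r in rows],0); print("collar px",cc,plane(f,[cc],49))
    bot=y0+h-1; low=[((a+b)/2,r) for a,b,r in wid if b-a<12 and r>rows[-1][2]]
    low=np.array(low); print("bow end col",low[:,0].mean(), "bottom edge at z97",plane(f,[(low[-3:,0].mean(),bot+.5)],97))
# rack top contour
mr=cv2.inRange(hsv,(0,60,20),(15,255,120)); mr[:, :270]=0; mr[:,370:]=0; mr[:70]=0; mr[250:]=0
mr|=m*255
mr=cv2.morphologyEx(mr,cv2.MORPH_CLOSE,np.ones((5,5)))
cs=max(cv2.findContours(mr,0,2)[0],key=cv2.contourArea); r=cv2.minAreaRect(cs); print(r)
b=plane(f,cv2.boxPoints(r),45); print(np.round(b,1)); print(np.linalg.norm(np.diff(b,axis=0),axis=1),b.mean(0))
E
```

```text
[305 110  26  41 643] [317.25349922 128.46500778]
110 314 320; 111 313 321; 112 313 322; 113 313 322; 114 313 322; 115 311 322; 116 310 324; 117 309 325; 118 308 327; 119 307 328; 120 307 328; 121 307 328; 122 306 329; 123 306 329; 124 305 330; 125 305 330; 126 305 330; 127 305 330; 128 306 329; 129 306 329; 130 306 329; 131 306 329; 132 306 328; 133 307 328; 134 308 327; 135 309 326; 136 309 326; 137 311 322; 138 313 322; 139 313 322; 140 313 322; 141 313 322; 142 313 322; 143 313 322; 144 313 322; 145 313 322; 146 313 322; 147 313 322; 148 313 322; 149 314 321; 150 315 320; 
collar px [317.5 125.5] [[551.22298386 243.97324692  49.        ]]
bow end col 317.42857142857144 bottom edge at z97 [[548.44226914 225.46252054  97.        ]]
[306 191  24  40 566] [317.80918728 207.63427562]
191 313 313; 192 312 324; 193 311 325; 194 309 326; 195 308 327; 196 308 328; 197 307 328; 198 307 329; 199 306 329; 200 306 329; 201 306 329; 202 307 329; 203 307 329; 204 307 329; 205 307 329; 206 307 329; 207 308 328; 208 309 328; 209 309 327; 210 310 326; 211 311 324; 212 313 322; 213 313 322; 214 313
[... 272 characters left out ...]
       ]]
bow end col 317.8421052631579 bottom edge at z97 [[537.07491001 149.74264007  97.        ]]
[338 215  12  25 123] [346.10569106 230.04065041]
215 349 349; 216 348 349; 217 347 349; 218 346 349; 219 346 349; 220 346 349; 221 346 349; 222 346 349; 223 346 349; 224 346 349; 225 346 349; 226 346 349; 227 346 349; 228 346 349; 229 346 349; 230 346 349; 231 346 349; 232 346 349; 233 346 349; 234 346 349; 235 346 349; 236 338 349; 237 338 349; 238 338 349; 239 338 349; 
collar px [343.5 237.5] [[560.96982048 118.38122258  49.        ]]Traceback (most recent call last):
  File "<stdin>", line 17, in <module>
IndexError: too many indices for array: array is 1-dimensional, but 2 were indexed
```

Call:
apply_moves --pt "-1 4.6 -0.1 0 0 0 0" --pt "-0.5 0 0 4.5 0 0 0" --pt "-0.3 0 0 4.5 0 0 0" --pt "-0.3 0 0 4.5 0 0 0" --pt "-0.3 0 0 0 0 0 0" --force 60

```text
t: 2.15
position: [547.5, 244.3, 115.6]
orientation: [[0.15, 0.989, -0.007], [0.989, -0.151, -0.004], [-0.005, -0.007, -1.0]]
ft_force: [-1.4, -0.4, 0.0]
width: 55.3
grip_force: 0.0
```

```bash
python3 - <<'E'
from h import *
import go; go.st()
w=grab("wrist","wrist2"); s=grab("side","side2")
print(proj(w,[(551.2,243.7,97),(551.2,243.7,49)]))
crop(w,170,150,300,225,2.6,"crop2")
E
```

```text
t 2.15 p [547.5 244.3 115.6] yaw_y -8.7 z [-0.007 -0.004 -1.   ] F [-1.4 -0.4  0. ] Mz [-0.05  0.01 -0.04] w 55.3 g 0.0 q [-42.  38.  19. 101. -16.  44. -24.]
[[326.06010697 241.33185286]
 [324.89462049 211.775871  ]]
```

View pics/crop2.png

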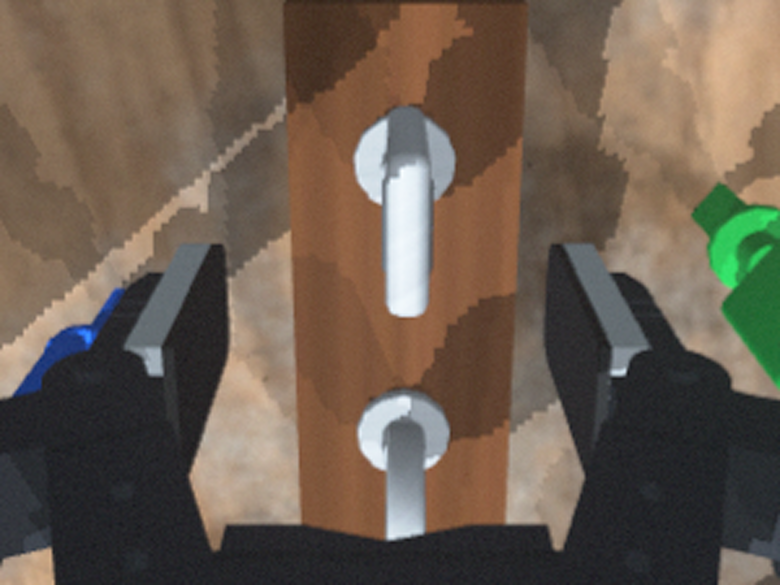

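The crop shows the square bow at crop (408,238), which is px (327,241). That is exactly where I predicted it (326,241), midway between the open pads. The round key lies behind, clear of the pads. Next I let the arm settle and read its pose.

Call:
apply_moves --pt "-0.3 0 0 0 0 0 0" --pt "-0.3 0 0 0 0 0 0"

```text
t: 2.45
position: [551.9, 245.0, 122.6]
orientation: [[0.152, 0.988, 0.003], [0.988, -0.152, 0.002], [0.002, 0.002, -1.0]]
ft_force: [-0.2, 0.3, 0.1]
width: 55.8
grip_force: 0.0
```

```bash
python3 go.py 551.2 243.7 58 -8.8 1
```

```text
t 2.45 p [551.9 245.  122.6] yaw_y -8.8 z [ 0.003  0.002 -1.   ] F [-0.2  0.3  0.1] Mz [-0.05  0.    0.03] w 55.8 g 0.0 q [-42.  37.  19. 101. -16.  44. -24.]
[-0.16, -0.06, 6.46, 0.14, -0.12, 0.04]
```

Call:
apply_moves --pt "-0.3 -0.05 0 1.5 0 0 0" --pt "-0.3 0 0 1.5 0 0 0" --pt "-0.3 0 0 1.5 0 0 0" --pt "-0.3 0 0 1.3 0 0 0" --pt "-0.3 0 0 0.5 0 0 0"

```text
t: 2.95
position: [550.1, 243.5, 55.3]
orientation: [[0.153, 0.988, -0.002], [0.988, -0.153, -0.001], [-0.001, -0.002, -1.0]]
ft_force: [0.2, 0.9, 0.1]
width: 55.5
grip_force: 0.0
```

Call:
apply_moves --pt "-0.3 0 0 0 0 0 0" --pt "-0.3 0 0 0 0 0 0" --pt "0.3 0 0 0 0 0 0"

```text
t: 3.25
position: [551.2, 244.0, 57.8]
orientation: [[0.153, 0.988, 0.001], [0.988, -0.153, 0.0], [0.0, 0.001, -1.0]]
ft_force: [-0.2, -0.1, -0.7]
width: 42.2
grip_force: 0.0
```

Call:
apply_moves --pt "1 0 0 0 0 0 0" --pt "1 0 0 0 0 0 0" --pt "1 0 0 0 0 0 0" --pt "1 0 0 0 0 0 0" --pt "1 0 0 0 0 0 0"

```text
t: 3.75
position: [551.1, 244.0, 57.8]
orientation: [[0.153, 0.988, 0.0], [0.988, -0.153, 0.0], [0.0, 0.0, -1.0]]
ft_force: [-1.1, 0.0, 6.2]
width: 8.5
grip_force: 70.0
```

Call:
apply_moves --pt "1 0 0 -1.0 0 0 0" --pt "1 0 0 -1.5 0 0 0" --pt "1 0 0 -2 0 0 0" --pt "1 0 0 -2 0 0 0" --pt "1 0 0 -2.5 0 0 0"

```text
t: 4.25
position: [550.4, 243.8, 148.9]
orientation: [[0.153, 0.988, -0.001], [0.988, -0.153, -0.0], [-0.0, -0.001, -1.0]]
ft_force: [0.7, -0.1, -1.4]
width: 8.0
grip_force: 70.1
```

Call:
apply_moves --pt "1 0 0 -2.5 0 0 0" --pt "1 0 0 -2 0 0 0" --pt "1 0 0 -1 0 0 0" --pt "1 0 0 0 0 0 0" --pt "1 0 0 0 0 0 0"

```text
t: 4.75
position: [550.5, 243.9, 201.9]
orientation: [[0.152, 0.988, -0.001], [0.988, -0.152, -0.0], [-0.0, -0.001, -1.0]]
ft_force: [0.7, -0.0, -1.6]
width: 8.2
grip_force: 70.1
```

```bash
python3 - <<'E'
from h import *
import go; 
s=grab("side","side3"); w=grab("wrist","wrist3"); 
print(proj(s,[(551,244,150)])); go.st()
hsv=cv2.cvtColor(w["frame"],cv2.COLOR_RGB2HSV)
# tool turned +99 (ccw), camera ends up beside -x of TCP: go high near lock
go.plan(590,-121,205,91,16)
E
```

```text
[[304.07349374 217.07215327]]
t 4.85 p [550.3 243.8 201.3] yaw_y -8.8 z [-0.001 -0.001 -1.   ] F [ 0.4  0.1 -1.3] Mz [0.   0.03 0.01] w 8.4 g 70.1 q [-44.  31.  22.  98. -14.  54. -26.]
[-2.22, 0.59, -0.02, -0.01, -0.0, -6.24]
[-2.27, 0.35, -0.02, -0.01, -0.0, -6.24]
[-2.29, 0.1, -0.02, -0.01, -0.0, -6.24]
[-2.29, -0.15, -0.02, -0.01, -0.0, -6.24]
[-2.26, -0.4, -0.02, -0.01, -0.0, -6.24]
[-2.2, -0.64, -0.02, -0.01, -0.0, -6.24]
[-2.12, -0.88, -0.02, -0.01, -0.0, -6.24]
[-2.01, -1.1, -0.02, -0.01, -0.0, -6.24]
[-1.88, -1.31, -0.02, -0.01, -0.0, -6.24]
[-1.73, -1.51, -0.02, -0.01, -0.0, -6.24]
[-1.55, -1.69, -0.02, -0.01, -0.0, -6.24]
[-1.36, -1.85, -0.02, -0.01, -0.0, -6.24]
[-1.15, -1.98, -0.02, -0.01, -0.0, -6.24]
[-0.93, -2.1, -0.02, -0.01, -0.0, -6.24]
[-0.7, -2.18, -0.02, -0.01, -0.0, -6.24]
[-0.45, -2.25, -0.02, -0.01, -0.0, -6.24]
```

Call:
apply_moves --pt "1 -2.2 0.6 0 0 0 -6.2" --pt "1 -2.3 0.35 0 0 0 -6.2" --pt "1 -2.3 0.1 0 0 0 -6.2" --pt "1 -2.3 -0.15 0 0 0 -6.2" --pt "1 -2.3 -0.4 0 0 0 -6.2"

```text
t: 5.35
position: [562.9, 128.0, 201.4]
orientation: [[-0.382, 0.924, -0.001], [0.924, 0.382, -0.001], [0.0, -0.002, -1.0]]
ft_force: [0.1, 0.0, -0.1]
width: 8.5
grip_force: 70.1
```

Call:
apply_moves --pt "1 -2.2 -0.65 0 0 0 -6.2" --pt "1 -2.1 -0.9 0 0 0 -6.2" --pt "1 -2.0 -1.1 0 0 0 -6.2" --pt "1 -1.9 -1.3 0 0 0 -6.2" --pt "1 -1.7 -1.5 0 0 0 -6.2"

```text
t: 5.85
position: [574.4, 14.3, 201.4]
orientation: [[-0.803, 0.595, -0.001], [0.595, 0.803, -0.0], [0.001, -0.001, -1.0]]
ft_force: [0.6, -0.4, -1.0]
width: 8.1
grip_force: 70.1
```

Call:
apply_moves --pt "1 -1.2 -1.7 0 0 0 -6.2" --pt "1 -0.8 -1.85 0 0 0 -6.2" --pt "1 -0.4 -2.0 0 0 0 -6.2" --pt "1 0 -2.1 0 0 0 -6.2" --pt "1 0.2 -2.2 0 0 0 -6.2"

```text
t: 6.35
position: [553.3, -87.0, 201.4]
orientation: [[-0.995, 0.096, -0.002], [0.096, 0.995, 0.0], [0.002, 0.0, -1.0]]
ft_force: [0.6, -0.2, -1.6]
width: 8.3
grip_force: 70.1
```

Call:
apply_moves --pt "1 0.3 -2.2 0 0 0 -6.2" --pt "1 0 0 0 0 0 0" --pt "1 0 0 0 0 0 0" --pt "1 0 0 0 0 0 0"

```text
t: 6.75
position: [548.8, -107.1, 201.8]
orientation: [[-1.0, -0.007, -0.001], [-0.007, 1.0, 0.0], [0.001, 0.0, -1.0]]
ft_force: [0.1, -0.1, -0.2]
width: 8.1
grip_force: 70.1
```

```bash
python3 - <<'E'
from h import *
import go; 
w=grab("wrist","wrist4"); s=grab("side","side4"); c=grab("scene","scene4"); go.st()
print(proj(w,[(517,-121,60)]),proj(c,[(517,-121,60)]))
crop(w,200,50,267,200,3,"crop4")
E
```

```text
t 6.9 p [ 548.9 -107.1  202.1] yaw_y 90.4 z [-0.  0. -1.] F [ 0.1  0.9 -1.2] Mz [-0.06  0.03 -0.01] w 8.1 g 70.1 q [  6.  26.  -1. 103.   1.  51.  95.]
[[302.48403417 149.05081423]] [[351.59342581 203.49571466]]
```

View pics/crop4.png

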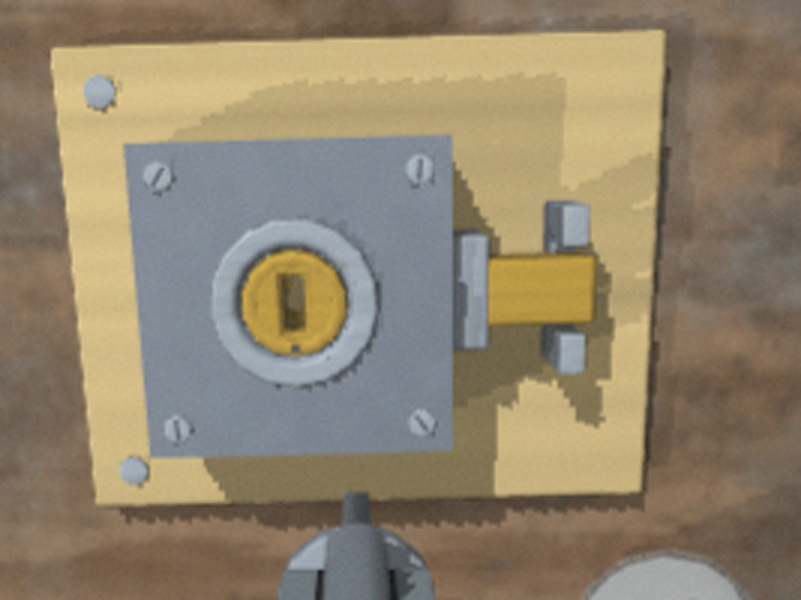

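The crop shows the plug at crop (295,302), px (298,151), with its keyway slot vertical at (292,302). The bolt points to +y. The held key's collar is at crop (357,565), with the blade tip showing at (357,495). Next I fit the ring and plug, the lock's yaw and the tip offset.

```bash
python3 - <<'E'
from h import *
f=load("wrist4"); im=f["frame"]; hsv=cv2.cvtColor(im,cv2.COLOR_RGB2HSV)
def big(m):
    return max(cv2.findContours(m,0,2)[0],key=cv2.contourArea)
roi=np.zeros(im.shape[:2],np.uint8); cv2.circle(roi,(298,151),32,255,-1)
g=hsv[...,2]
ring=((hsv[...,1]<50)&(g>165)).astype(np.uint8)*255&roi
br=cv2.inRange(hsv,(15,110,90),(35,255,255))&roi
for n,m in (("ring",ring),("brass",br)):
    c=big(m); e=cv2.fitEllipse(cv2.convexHull(c)); print(n,e,plane(f,[e[0]],60))
hull=np.zeros_like(roi); cv2.fillConvexPoly(hull,cv2.convexHull(big(br)),255)
hull=cv2.erode(hull,np.ones((5,5)))
k=big(((hull>0)&(br==0)).astype(np.uint8)); r=cv2.minAreaRect(k); print("keyway",r,plane(f,[r[0]],60))
print("hsv slot row",im[150,290:306].tolist())
# case side: grey
cs=cv2.inRange(hsv,(0,0,60),(179,70,175)); cs[:, :235]=0; cs[:,355:]=0; cs[:90]=0; cs[205:]=0
cc=big(cv2.morphologyEx(cs,cv2.MORPH_OPEN,np.ones((3,3)))); ap=cv2.approxPolyDP(cv2.convexHull(cc),6,True).reshape(-1,2); print("case",ap.tolist()); P=plane(f,ap,57); print(np.round(P,1).tolist())
bd=cv2.inRange(hsv,(15,40,80),(30,150,255)); bd[:, :205]=0; bd[:50]=0; bd[:,430:]=0; bd[222:]=0
ap=cv2.approxPolyDP(cv2.convexHull(big(bd)),6,True).reshape(-1,2); print("board",ap.tolist(),np.round(plane(f,ap,15),1).tolist())
p=np.array([548.9,-107.1,202.1-47]); print("tip -x edge, centre",proj(f,[p+[-7,0,0],p,p+[0,2.5,0]]), "collar",proj(f,[p+[0,0,34]]))
for rr in range(210,222,2): print(rr,im[rr,308:330].mean(1).astype(int).tolist())
E
```

```text
ring ((296.98236083984375, 149.94041442871094), (53.69086456298828, 54.842132568359375), 144.37606811523438) [[ 517.78238325 -125.6612659    60.        ]]
brass ((297.60699462890625, 150.47146606445312), (34.466041564941406, 35.12211608886719), 147.42799377441406) [[ 518.22833211 -125.13713277   60.        ]]
keyway ((297.0, 151.0), (16.0, 6.0), 90.0) [[ 518.67934402 -125.65588648   60.        ]]
hsv slot row [[183, 153, 70], [175, 146, 64], [150, 124, 59], [108, 90, 46], [86, 77, 43], [83, 73, 49], [110, 101, 73], [109, 97, 72], [113, 101, 75], [110, 100, 70], [107, 98, 72], [128, 111, 66], [180, 150, 67], [177, 146, 65], [183, 149, 68], [181, 150, 67]]
case [[350, 95], [350, 200], [250, 202], [241, 98]]
[[472.9, -82.0, 57.0], [562.5, -79.0, 57.0], [564.9, -168.3, 57.0], [475.9, -171.4, 57.0]]
board [[429, 50], [429, 221], [205, 221], [205, 50]] [[432.5, -7.7, 15.0], [597.0, 8.2, 15.0], [598.5, -225.0, 15.0], [433.8, -211.0, 15.0]]
tip -x edge, centre [[318.96881783 212.72540608]
 [318.88411292 223.81162978]
 [323.05406543 223.83729816]] collar [[319.0268254  247.40892607]]
210 [109, 111, 111, 112, 110, 110, 111, 112, 110, 110, 109, 110, 107, 109, 114, 109, 113, 108, 107, 109, 111, 108]
212 [108, 110, 111, 109, 109, 111, 110, 108, 108, 110, 111, 109, 110, 110, 110, 109, 110, 109, 110, 106, 109, 109]
214 [109, 109, 109, 106, 108, 110, 116, 109, 97, 96, 86, 84, 82, 81, 86, 105, 109, 110, 109, 105, 107, 110]
216 [94, 90, 95, 93, 90, 92, 96, 98, 93, 87, 78, 75, 70, 67, 68, 83, 86, 90, 104, 102, 99, 95]
218 [69, 64, 67, 68, 62, 67, 87, 98, 96, 90, 78, 74, 71, 66, 63, 64, 66, 64, 67, 70, 67, 69]
220 [72, 71, 70, 72, 70, 73, 90, 97, 91, 87, 75, 74, 69, 64, 64, 68, 71, 70, 69, 72, 74, 74]
```

```bash
python3 go.py 518.3 -125.4 122 91.9 4
```

```text
t 6.9 p [ 548.9 -107.1  202.1] yaw_y 90.4 z [-0.  0. -1.] F [ 0.1  0.9 -1.2] Mz [-0.06  0.03 -0.01] w 8.1 g 70.1 q [  6.  26.  -1. 103.   1.  51.  95.]
[0.77, -0.45, 2.0, 0.0, -0.0, -0.36]
[0.77, -0.45, 2.0, 0.0, -0.0, -0.36]
[0.77, -0.44, 2.0, 0.0, -0.0, -0.36]
[0.78, -0.44, 2.0, 0.0, -0.0, -0.36]
```

Call:
apply_moves --pt "1 0.77 -0.45 2 0 0 -0.4" --pt "1 0.77 -0.45 2 0 0 -0.4" --pt "1 0.77 -0.45 2 0 0 -0.4" --pt "1 0.77 -0.45 2 0 0 -0.4" --pt "1 0 0 0 0 0 0" --force 80

```text
t: 7.4
position: [516.5, -126.5, 120.4]
orientation: [[-0.999, -0.035, -0.004], [-0.035, 0.999, 0.0], [0.004, 0.0, -1.0]]
ft_force: [-0.5, 0.3, 0.5]
width: 8.3
grip_force: 89.8
```

Call:
apply_moves --pt "1 0 0 0 0 0 0" --pt "1 0 0 0 0 0 0" --pt "1 0 0 0 0 0 0"

```text
t: 7.7
position: [519.2, -126.2, 123.2]
orientation: [[-0.999, -0.036, 0.002], [-0.036, 0.999, -0.0], [-0.002, -0.0, -1.0]]
ft_force: [-0.8, -0.6, -0.9]
width: 8.0
grip_force: 89.8
```

```bash
python3 - <<'E'
from h import *
import go; go.st()
w=grab("wrist","wrist5"); s=grab("side","side5"); c=grab("scene","scene5"); 
P=[(518.3,-125.4,75),(518.3,-125.4,60)]
print(proj(w,P),proj(s,P),proj(c,P))
a=cv2.resize(w["frame"][150:300,240:400],None,fx=4,fy=4,interpolation=2)[:,:,::-1]
uv=proj(s,P)[1].astype(int); b=[]
for f in (s,c):
    u,v=proj(f,P)[1].astype(int); b.append(cv2.resize(f["frame"][max(v-40,0):v+35,u-40:u+35-15],None,fx=4,fy=4,interpolation=2)[:,:,::-1]); print(u,v)
h=[cv2.resize(x,(160,200)) for x in b]
cv2.imwrite("pics/crop5.png",cv2.resize(a,(640,600))); cv2.imwrite("pics/crop5b.png",np.hstack([cv2.resize(x,(390,487)) for x in b]))
E
```

```text
t 7.7 p [ 519.2 -126.2  123.2] yaw_y 92.0 z [ 0.002 -0.    -1.   ] F [-0.8 -0.6 -0.9] Mz [-0.02 -0.01  0.02] w 8.0 g 89.8 q [  9.  30.  -2. 111.   1.  39.  98.]
[[320.34681833 221.42148746]
 [320.21703567 213.43710933]] [[347.87570214 194.49139734]
 [347.71648935 198.70119564]] [[352.15604953 198.27763362]
 [352.01057889 202.887451  ]]
347 198
352 202
```

View pics/crop5.png

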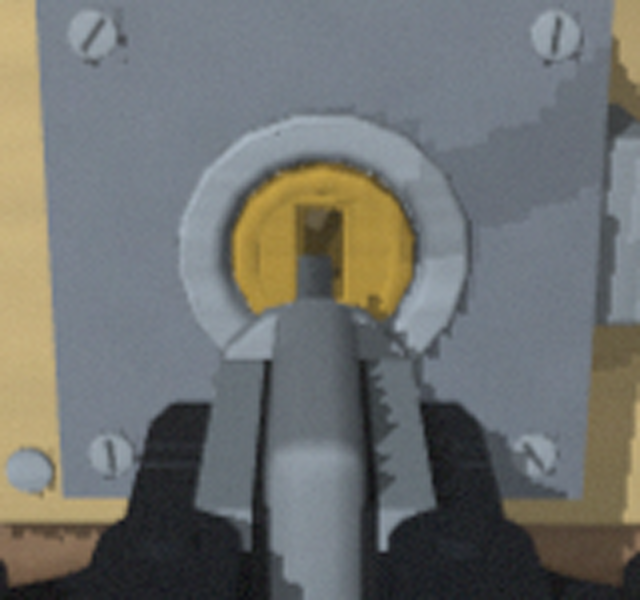

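View pics/crop5b.png

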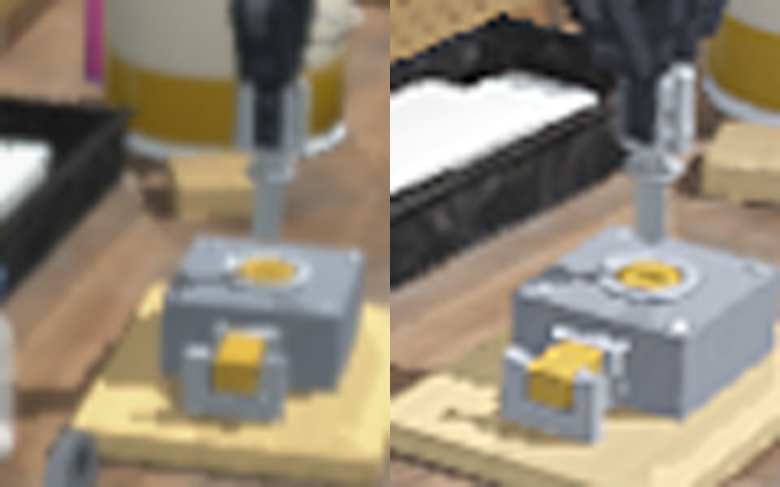

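The wrist crop shows the blade tip, centred at crop column ~315, over the keyway slot at columns 295–345 (px 314–326). The tip's −x edge is at crop row 256. Side and scene show the blade just above the plug. Next I measure tip and slot numerically.

```bash
python3 - <<'E'
from h import *
f=load("wrist5"); im=f["frame"].astype(int)
T=np.array([519.2,-126.2,123.2])
for r in (203,206,209,212,215,218,220): print(r,[ (int(a[0]-a[2])) for a in im[r,308:334]], [int(a.sum()/3) for a in im[r,308:334]])
print("col320",[(r,int(im[r,320,0]-im[r,320,2])) for r in range(192,208)])
print("col ends brass row 208",[int(a[0]-a[2]) for a in im[208,292:304]],[int(a[0]-a[2]) for a in im[208,338:350]])
tip=T-[0,0,47]
th=np.radians(2.0); x=np.array([np.cos(th),np.sin(th),0]); y=np.array([-x[1],x[0],0])
print("tip pred -x end corners",proj(f,[tip-6.5*x-2*y,tip-6.5*x+2*y,tip+[0,0,2]-7*x-2.5*y,tip+[0,0,2]-7*x+2.5*y]))
for K in [np.array([518.3,-125.4,60])]:
    print("slot pred corners",proj(f,[K-7.75*x-3.25*y,K-7.75*x+3.25*y,K-3.25*y,K+3.25*y, K-15*y,K+15*y,K-15*x]))
for n in ("side5","scene5"):
    g=load(n); q=proj(g,[tip,tip+[0,0,20]]); print(n,q)
    r=int(round(proj(g,[tip+[0,0,12]])[0,1])); u=int(q[0,0]); print(r,[int(a.sum()/3) for a in g["frame"][r,u-8:u+9].astype(int)],u-8)
E
```

```text
203 [101, 106, 107, 106, 99, 87, 64, 61, 48, 38, 32, 31, 33, 34, 29, 26, 30, 57, 107, 99, 98, 106, 103, 103, 105, 106] [122, 123, 125, 122, 123, 107, 80, 80, 76, 82, 84, 86, 87, 79, 57, 50, 52, 78, 118, 114, 120, 124, 124, 125, 122, 123]
206 [105, 103, 104, 103, 104, 88, 61, 59, 41, 33, 32, 35, 30, 29, 30, 28, 33, 62, 106, 99, 104, 106, 107, 106, 109, 106] [124, 122, 124, 126, 123, 108, 78, 77, 65, 75, 83, 81, 70, 52, 46, 51, 53, 80, 119, 118, 118, 124, 123, 124, 120, 124]
209 [106, 107, 107, 106, 105, 93, 61, 60, 37, 34, 30, 29, 28, 27, 31, 41, 49, 64, 107, 103, 101, 107, 108, 110, 110, 107] [121, 122, 121, 122, 125, 109, 83, 76, 59, 53, 57, 54, 53, 53, 51, 62, 70, 80, 124, 120, 122, 127, 126, 127, 126, 124]
212 [105, 106, 103, 104, 101, 89, 64, 55, 42, 34, 33, 34, 30, 36, 48, 48, 46, 68, 106, 105, 98, 103, 103, 104, 105, 104] [122, 123, 124, 123, 122, 108, 83, 74, 55, 56, 54, 53, 52, 54, 66, 68, 64, 80, 125, 118, 119, 122, 123, 124, 121, 122]
215 [110, 110, 108, 107, 107, 96, 34, -7, -11, -7, -4, -7, -6, -6, 6, 42, 49, 69, 111, 105, 108, 111, 108, 107, 110, 110] [127, 128, 127, 126
[... 887 characters left out ...]
 -16, -18, -17, -17]
tip pred -x end corners [[315.61967007 213.2014181 ]
 [322.3451385  213.20564575]
 [314.74183307 213.48330915]
 [323.23633611 213.48865014]]
slot pred corners [[315.16002802 201.94064615]
 [325.32621811 201.9469649 ]
 [315.18437141 213.43393524]
 [325.24971836 213.44024476]
 [296.99010421 213.42213753]
 [343.44435946 213.45125759]
 [320.26796225 190.98163826]]
side5 [[347.67158848 194.04130329]
 [347.88431392 188.36954081]]
191 [108, 105, 103, 101, 99, 99, 106, 126, 129, 126, 124, 112, 101, 104, 109, 115, 117] 339
scene5 [[352.05319402 197.7457233 ]
 [352.24766562 191.53668646]]
194 [140, 144, 145, 155, 164, 158, 146, 142, 141, 141, 159, 154, 145, 149, 148, 145, 143] 344
```

Call:
apply_moves --pt "1 0.12 0.1 0.4 0 0 0" --pt "1 0 0 0.4 0 0 0" --pt "1 0 0 0 0 0 0" --pt "1 0 0 0 0 0 0" --pt "1 0 0 0 0 0 0"

```text
t: 8.35
position: [517.1, -125.6, 114.3]
orientation: [[-0.999, -0.035, -0.0], [-0.035, 0.999, -0.0], [0.0, -0.0, -1.0]]
ft_force: [0.8, -0.1, -0.5]
width: 8.1
grip_force: 89.8
```

```bash
python3 go.py 517.9 -125.25 111 91.9 1
```

```text
t 8.35 p [ 517.1 -125.6  114.3] yaw_y 92.0 z [-0. -0. -1.] F [ 0.8 -0.1 -0.5] Mz [-0.01  0.06  0.04] w 8.1 g 89.8 q [  9.  31.  -2. 111.   1.  38.  98.]
[-0.08, 0.03, 0.33, -0.0, -0.0, 0.11]
```

Call:
apply_moves --pt "1 -0.08 0.03 0.2 0 0 0" --pt "1 0 0 0 0 0 0" --pt "1 0 0 0 0 0 0" --pt "1 0 0 0 0 0 0"

```text
t: 8.75
position: [517.9, -125.2, 112.3]
orientation: [[-0.999, -0.035, 0.0], [-0.035, 0.999, -0.0], [-0.0, -0.0, -1.0]]
ft_force: [0.1, -0.6, -1.8]
width: 8.0
grip_force: 89.8
```

```bash
python3 - <<'E'
from h import *
import go; go.st()
f=grab("wrist","wrist6"); im=f["frame"].astype(int); go.st()
from station import manip
T=np.array(manip.observe()["position"]); tip=T-[0,0,47]
th=np.radians(2.0); x=np.array([np.cos(th),np.sin(th),0]); y=np.array([-x[1],x[0],0])
print("tip pred",proj(f,[tip-6.5*x-2*y,tip-6.5*x+2*y,tip+[0,0,2]-7*x-2.5*y,tip+[0,0,2]-7*x+2.5*y]))
K=np.array([518.2,-125.5,60]); print("slot pred",proj(f,[K-7.75*x-3.25*y,K-7.75*x+3.25*y,K-15*y,K+15*y,K-15*x]))
for r in range(196,222,2): print(r,[ (int(a[0]-a[2])) for a in im[r,308:332]])
print([(r,int(im[r,319,0]-im[r,319,2])) for r in range(190,222)])
E
```

```text
t 8.75 p [ 517.9 -125.2  112.3] yaw_y 92.0 z [ 0. -0. -1.] F [ 0.1 -0.6 -1.8] Mz [-0.01 -0.02  0.01] w 8.0 g 89.8 q [  8.  31.  -2. 111.   1.  38.  98.]
t 8.8 p [ 517.9 -125.2  112.3] yaw_y 92.0 z [ 0. -0. -1.] F [-0.6  0.8 -1.5] Mz [ 0.01 -0.   -0.01] w 8.1 g 89.8 q [  8.  31.  -2. 111.   1.  38.  98.]
tip pred [[315.57715005 213.26957274]
 [322.30282432 213.2712207 ]
 [314.69915472 213.54708571]
 [323.19392533 213.54916791]]
slot pred [[313.14038981 209.01586479]
 [323.80958671 209.01846798]
 [294.10509785 220.99938179]
 [342.83609354 221.01151066]
 [318.47938223 197.57227236]]
196 [-16, -18, -14, -10, -13, -10, 0, -3, -1, 0, 0, 0, 0, 3, 2, 1, -7, -12, -14, -15, -16, -18, -17, -18]
198 [-8, -2, 7, 23, 40, 53, 68, 68, 73, 76, 82, 81, 74, 73, 68, 63, 62, 51, 28, 13, 7, -4, -11, -15]
200 [77, 86, 85, 91, 93, 102, 112, 114, 120, 121, 119, 117, 116, 111, 109, 102, 96, 95, 89, 81, 72, 69, 51, 33]
202 [116, 115, 114, 111, 114, 114, 111, 111, 108, 109, 110, 106, 106, 104, 104, 112, 109, 112, 112, 112, 113, 110, 103, 79]
204 [110, 105, 99, 98, 99, 98, 98, 98, 99, 95, 87, 86, 91, 90, 94, 101
[... 537 characters left out ...]
3, 88, 90, 91, 91, 91]
216 [106, 108, 106, 90, 64, 54, 18, -7, -9, -8, -10, -4, -10, -2, 5, 42, 77, 104, 89, 88, 93, 92, 89, 93]
218 [106, 103, 101, 91, 68, 51, 12, -9, -11, -9, -8, -6, -5, -5, 0, 34, 73, 92, 88, 90, 91, 92, 92, 92]
220 [104, 104, 103, 90, 62, 48, 13, -10, -11, -11, -7, -8, -8, -6, 1, 31, 53, 59, 55, 48, 50, 49, 56, 83]
[(190, -20), (191, -20), (192, -19), (193, -17), (194, -16), (195, -13), (196, 0), (197, 33), (198, 81), (199, 108), (200, 117), (201, 110), (202, 106), (203, 101), (204, 86), (205, 86), (206, 98), (207, 83), (208, 78), (209, 52), (210, 32), (211, 31), (212, 30), (213, 19), (214, 2), (215, -6), (216, -4), (217, -8), (218, -6), (219, -6), (220, -8), (221, -3)]
```

Call:
apply_moves --pt "1 -0.03 0.01 0.3 0 0 0" --pt "1 0 0 0.3 0 0 0" --pt "1 0 0 0.3 0 0 0" --pt "1 0 0 0 0 0 0" --pt "1 0 0 0 0 0 0"

```text
t: 9.3
position: [518.1, -125.1, 103.2]
orientation: [[-0.999, -0.035, -0.0], [-0.035, 0.999, 0.0], [0.0, 0.0, -1.0]]
ft_force: [0.3, 0.1, -0.9]
width: 8.4
grip_force: 89.8
```

```bash
python3 go.py
```

```text
t 9.3 p [ 518.1 -125.1  103.2] yaw_y 92.0 z [-0.  0. -1.] F [ 0.3  0.1 -0.9] Mz [ 0.02 -0.01  0.01] w 8.4 g 89.8 q [  8.  32.  -2. 112.   1.  36.  98.]
```

The tip is 4 mm into the keyway with no contact force. I continue down to the tumbler.

Call:
apply_moves --pt "1 0 0 0.4 0 0 0" --pt "1 0 0 0.4 0 0 0" --pt "1 0 0 0.4 0 0 0" --pt "1 0 0 0 0 0 0" --pt "1 0 0 0 0 0 0"

```text
t: 9.8
position: [518.1, -125.1, 91.2]
orientation: [[-0.999, -0.035, -0.0], [-0.035, 0.999, -0.0], [0.0, -0.0, -1.0]]
ft_force: [1.1, -0.6, -1.2]
width: 7.7
grip_force: 89.8
```

Call:
apply_moves --pt "1 0 0 0.2 0 0 0" --pt "1 0 0 0.2 0 0 0" --pt "1 0 0 0 0 0 0" --pt "1 0 0 0 0 0 0"

```text
t: 10.2
position: [518.2, -125.1, 87.4]
orientation: [[-0.999, -0.035, 0.0], [-0.035, 0.999, -0.0], [-0.0, -0.0, -1.0]]
ft_force: [0.2, 0.9, -0.2]
width: 8.3
grip_force: 90.5
```

```bash
python3 go.py
```

```text
t 10.2 p [ 518.2 -125.1   87.4] yaw_y 92.0 z [ 0. -0. -1.] F [ 0.2  0.9 -0.2] Mz [-0.01  0.01  0.02] w 8.3 g 90.5 q [  8.  33.  -2. 112.   2.  35.  98.]
```

Call:
apply_moves --pt "1 0 0 0.1 0 0 0" --pt "1 0 0 0 0 0 0" --pt "1 0 0 0 0 0 0"

```text
t: 10.5
position: [518.4, -125.2, 86.7]
orientation: [[-0.999, -0.035, 0.001], [-0.035, 0.999, -0.0], [-0.001, -0.0, -1.0]]
ft_force: [-1.5, 0.4, 8.5]
width: 8.0
grip_force: 91.8
```

Call:
apply_moves --pt "1 0 0 0.05 0 0 0" --pt "1 0 0 0 0 0 0" --pt "1 0 0 0 0 0 0"

```text
t: 10.8
position: [518.5, -125.2, 86.4]
orientation: [[-0.999, -0.035, 0.001], [-0.035, 0.999, -0.0], [-0.001, -0.0, -1.0]]
ft_force: [-2.4, 0.6, 12.2]
width: 8.3
grip_force: 92.3
```

The key rests on the tumbler (contact at TCP z ≈ 87). I lighten the push to about 5 N and rock clockwise.

Call:
apply_moves --pt "1 0 0 -0.09 0 0 4" --pt "1 0 0 0 0 0 4" --pt "1 0 0 0 0 0 4" --pt "1 0 0 0 0 0 4" --pt "1 0 0 0 0 0 0"

```text
t: 11.3
position: [518.4, -124.8, 86.8]
orientation: [[-0.97, 0.242, 0.0], [0.242, 0.97, -0.0], [-0.0, 0.0, -1.0]]
ft_force: [0.1, 1.5, 0.1]
width: 8.0
grip_force: 90.3
```

Call:
apply_moves --pt "1 0 0 0 0 0 3" --pt "1 0 0 0 0 0 0"

```text
t: 11.5
position: [518.3, -124.9, 86.7]
orientation: [[-0.957, 0.291, 0.0], [0.291, 0.957, 0.0], [-0.0, 0.0, -1.0]]
ft_force: [0.6, 2.3, 1.1]
width: 8.1
grip_force: 90.1
```

Call:
apply_moves --pt "1 0 0 0 0 0 3" --pt "1 0 0 0 0 0 0"

```text
t: 11.7
position: [518.4, -124.9, 86.7]
orientation: [[-0.94, 0.34, 0.0], [0.34, 0.94, 0.0], [-0.0, 0.0, -1.0]]
ft_force: [1.6, 2.6, 0.8]
width: 8.0
grip_force: 90.1
```

```bash
python3 go.py
```

```text
t 11.7 p [ 518.4 -124.9   86.7] yaw_y 70.1 z [ 0.  0. -1.] F [1.6 2.6 0.8] Mz [ 0.67 -0.44 -0.01] w 8.0 g 90.1 q [  4.  34.   4. 112.  -4.  34.  81.]
```

Call:
apply_moves --pt "1 0 0 0.05 0 0 0" --pt "1 0 0 0 0 0 0"

```text
t: 11.9
position: [518.2, -124.9, 86.1]
orientation: [[-0.941, 0.34, 0.0], [0.34, 0.941, 0.0], [0.0, 0.0, -1.0]]
ft_force: [0.3, 3.2, 0.0]
width: 8.1
grip_force: 90.0
```

```bash
python3 go.py
```

```text
t 11.9 p [ 518.2 -124.9   86.1] yaw_y 70.1 z [ 0.  0. -1.] F [0.3 3.2 0. ] Mz [ 1.   -0.46  0.03] w 8.1 g 90.0 q [  4.  34.   4. 112.  -4.  34.  81.]
```

Call:
apply_moves --pt "1 0 0.02 0.1 0 0 0" --pt "1 0 0 0 0 0 0" --pt "1 0 0 0.1 0 0 0" --pt "1 0 0 0 0 0 0"

```text
t: 12.3
position: [518.2, -124.9, 84.1]
orientation: [[-0.94, 0.342, -0.0], [0.342, 0.94, 0.0], [0.0, 0.0, -1.0]]
ft_force: [1.4, 4.3, -0.8]
width: 7.9
grip_force: 89.9
```

```bash
python3 go.py
```

```text
t 12.3 p [ 518.2 -124.9   84.1] yaw_y 70.0 z [-0.  0. -1.] F [ 1.4  4.3 -0.8] Mz [ 0.95 -0.35  0.03] w 7.9 g 89.9 q [  4.  34.   4. 112.  -4.  34.  81.]
```

The blade has dropped past the contact height with no resistance, so it is through the disc slot at about 22°. I push it home.

Call:
apply_moves --pt "1 0 0.02 0.2 0 0 0" --pt "1 0 0 0.2 0 0 0" --pt "1 0 0 0.2 0 0 0" --pt "1 0 0 0 0 0 0" --pt "1 0 0 0 0 0 0"

```text
t: 12.8
position: [518.2, -124.8, 78.0]
orientation: [[-0.94, 0.342, -0.0], [0.342, 0.94, -0.0], [0.0, -0.0, -1.0]]
ft_force: [2.2, 2.8, -4.4]
width: 8.1
grip_force: 89.6
```

```bash
python3 go.py
```

```text
t 12.8 p [ 518.2 -124.8   78. ] yaw_y 70.0 z [-0. -0. -1.] F [ 2.2  2.8 -4.4] Mz [ 0.57 -0.49 -0.01] w 8.1 g 89.6 q [  4.  35.   4. 113.  -4.  33.  81.]
```

Call:
apply_moves --pt "1 0 0 0.2 0 0 0" --pt "1 0 0 0.2 0 0 0" --pt "1 0 0 0.1 0 0 0" --pt "1 0 0 0 0 0 0" --pt "1 0 0 0 0 0 0"

```text
t: 13.3
position: [518.3, -124.7, 73.1]
orientation: [[-0.94, 0.342, -0.0], [0.342, 0.94, -0.0], [0.0, -0.0, -1.0]]
ft_force: [1.7, 0.8, -3.5]
width: 8.2
grip_force: 89.5
```

Call:
apply_moves --pt "1 0 0 0.1 0 0 0" --pt "1 0 0 0 0 0 0" --pt "1 0 0 0 0 0 0"

```text
t: 13.6
position: [518.4, -124.8, 72.7]
orientation: [[-0.94, 0.342, 0.0], [0.342, 0.94, 0.0], [-0.0, 0.0, -1.0]]
ft_force: [-2.1, 3.6, 10.1]
width: 7.9
grip_force: 92.1
```

```bash
python3 go.py
```

```text
t 13.6 p [ 518.4 -124.8   72.7] yaw_y 70.0 z [ 0.  0. -1.] F [-2.1  3.6 10.1] Mz [0.72 0.38 0.03] w 7.9 g 92.1 q [  4.  35.   4. 113.  -4.  32.  81.]
```

The collar is on the lock face: contact at TCP z ≈ 72.8 puts the collar at ≈ 60 mm, with 10 N of reaction. Next I turn it on to the stop.

Call:
apply_moves --pt "1 0 0 0 0 0 5" --pt "1 0 0 0 0 0 5" --pt "1 0 0 0 0 0 5" --pt "1 0 0 0 0 0 5" --pt "1 0 0 0 0 0 5"

```text
t: 14.1
position: [518.5, -124.5, 72.7]
orientation: [[-0.705, 0.709, 0.001], [0.709, 0.705, 0.0], [-0.0, 0.001, -1.0]]
ft_force: [-1.9, 4.2, 8.8]
width: 8.1
grip_force: 91.6
```

Call:
apply_moves --pt "1 0 0 0 0 0 5" --pt "1 0 0 0 0 0 5" --pt "1 0 0 0 0 0 5" --pt "1 0 0 0 0 0 5" --pt "1 0 0 0 0 0 0"

```text
t: 14.6
position: [518.7, -124.4, 72.7]
orientation: [[-0.42, 0.907, 0.001], [0.907, 0.42, 0.0], [-0.0, 0.001, -1.0]]
ft_force: [0.7, 5.1, 10.2]
width: 8.0
grip_force: 91.7
```

```bash
python3 go.py
```

```text
t 14.6 p [ 518.7 -124.4   72.7] yaw_y 24.8 z [ 0.001  0.    -1.   ] F [ 0.7  5.1 10.2] Mz [ 1.07 -0.01  0.08] w 8.0 g 91.7 q [ -5.  36.  16. 113. -18.  33.  49.]
```

Call:
apply_moves --pt "1 0 0 0 0 0 5" --pt "1 0 0 0 0 0 5" --pt "1 0 0 0 0 0 5" --pt "1 0 0 0 0 0 5" --pt "1 0 0 0 0 0 0"

```text
t: 15.1
position: [518.9, -124.3, 72.7]
orientation: [[-0.085, 0.996, 0.001], [0.996, 0.085, 0.0], [0.0, 0.001, -1.0]]
ft_force: [2.0, 5.6, 8.8]
width: 8.0
grip_force: 91.6
```

Call:
apply_moves --pt "1 0 0 0 0 0 3" --pt "1 0 0 0 0 0 3" --pt "1 0 0 0 0 0 0" --pt "1 0 0 0 0 0 0"

```text
t: 15.5
position: [519.0, -124.3, 72.7]
orientation: [[0.017, 1.0, 0.001], [1.0, -0.017, 0.0], [0.0, 0.001, -1.0]]
ft_force: [1.8, 4.4, 8.9]
width: 7.9
grip_force: 91.4
```

```bash
python3 - <<'E'
from h import *
import go
s=grab("side","side7"); c=grab("scene","scene7"); go.st()
b=[]
for f in (load("side5"),s,c):
    u,v=proj(f,[(518,-125,60)])[0].astype(int); b.append(cv2.resize(f["frame"][v-35:v+35,u-30:u+30],(260,303),interpolation=2)[:,:,::-1])
cv2.imwrite("pics/crop7.png",np.hstack(b))
E
```

```text
t 15.6 p [ 519.  -124.3   72.7] yaw_y -1.0 z [ 0.001  0.    -1.   ] F [1.9 5.  7.6] Mz [ 1.13 -0.5   0.11] w 8.0 g 91.4 q [ -9.  38.  23. 113. -26.  34.  30.]
```

View pics/crop7.png

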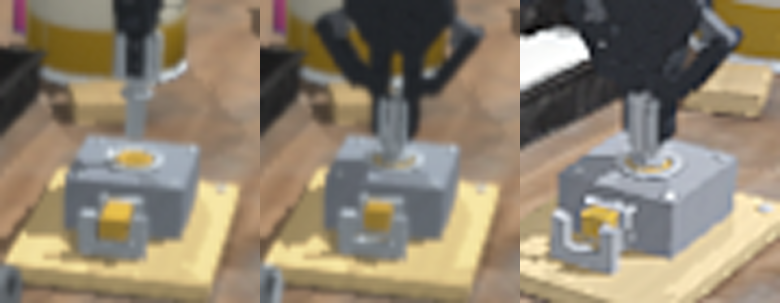

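The pictures (before, side, scene) show the brass bolt drawn back out of the keep and the collar seated on the ring. I turn slightly further to sit firmly on the stop.

Call:
apply_moves --pt "1 0 0 0 0 0 2" --pt "1 0 0 0 0 0 1" --pt "1 0 0 0 0 0 0" --pt "1 0 0 0 0 0 0"

```text
t: 16.0
position: [519.0, -124.3, 72.7]
orientation: [[0.069, 0.998, 0.001], [0.998, -0.069, 0.0], [0.001, 0.001, -1.0]]
ft_force: [2.8, 4.3, 8.0]
width: 7.8
grip_force: 91.4
```

```bash
python3 go.py
```

```text
t 16.0 p [ 519.  -124.3   72.7] yaw_y -4.0 z [ 0.001  0.    -1.   ] F [2.8 4.3 8. ] Mz [ 1.18 -0.54  0.1 ] w 7.8 g 91.4 q [-10.  38.  24. 113. -26.  34.  28.]
```

Call:
apply_moves --pt "1 0 0 0 0 0 1.5" --pt "1 0 0 0 0 0 1" --pt "1 0 0 0 0 0 0" --pt "1 0 0 0 0 0 0"

```text
t: 16.4
position: [519.1, -124.3, 72.7]
orientation: [[0.112, 0.994, 0.001], [0.994, -0.112, 0.0], [0.001, 0.001, -1.0]]
ft_force: [2.2, 4.5, 7.9]
width: 8.0
grip_force: 91.3
```

```bash
python3 go.py
```

```text
t 16.4 p [ 519.1 -124.3   72.7] yaw_y -6.5 z [ 0.001  0.    -1.   ] F [2.2 4.5 7.9] Mz [ 1.13 -0.55  0.16] w 8.0 g 91.3 q [-11.  38.  25. 113. -27.  34.  26.]
```

```bash
python3 -c "
from station import manip
print(manip.job_done())"
```

```text
the job is handed in; nothing more can be done
None
```

The job is handed in after about 16.4 s: the square-bowed key went fully home past the sticky tumbler and was turned clockwise to about its stop. The bolt is drawn back, and the arm is still gripping the key and holding it turned. Handing in returned no verdict, and I took no final picture of the round-bowed key, jar, tape roll or offcut.

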